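# Find the empty compartment by its rocking flap and push it open

### The arm

A 6-joint arm with a two-finger parallel gripper is mounted at the origin on the work surface. World frame = base frame: x ahead of the robot, y to its left, z up, the work surface at z = 0. Lengths are in m, angles in rad, forces in N, time in s.
With the tool pointing down it reaches from about 0.375 to 0.975 m from the base axis. Payload 3.8 kg.
Tool frame: the origin (TCP) lies where the fingers leave the gripper's body, on its centre line; the fingertips stand 64 mm ahead of it and the grasp point (between the pads) lies 45 mm ahead of it; z points along the fingers, y is the line along which they close (so a half turn about z gives the same grasp; the last joint's range is limited). The gripper opens to 88 mm and grips with 3 to 60 N. Pads are 18 mm wide; open, the fingers measure 123 mm over their backs; the gripper's body (75 mm by 187 mm) begins 45 mm behind the grasp point.
Start: joints at [1.103, 0.264, 1.604, -0, 1.274, -0.037], TCP at [0.282, 0.613, 0.303] pointing down, gripper open.
Joint ranges: [-2.63, 2.63], [-0.94, 2.18], [0.31, 2.57], [-1.31, 4.45], [0, 2.66], [-2.55, 2.55]. Speed limits (rad/s): [2.57, 2.57, 3.14, 3.14, 3.14, 3.14].

### API

Orientations are given as a unit quaternion [w, x, y, z].
In Python, from rig import r gives the robot as it stands. The module is installed in compiled form; this text tells all that it offers.
- The arm moves only by the shell command python3 -m crank 'ROWS' [FORCE]. ROWS is JSON, one flat list of numbers, 5 for each row, row after row: the shift along the tool's x, y, z normalised to -1 to 1, where 1 is 0.15 m, then the turn about the tool's z normalised to -1 to 1, where 1 is 2 rad, then the gripper command: -1 is fully open, 1 is shut, values between are in proportion. A call has 1 to 8 rows; each row is the pose to reach, as a shift and turn from the pose commanded when the call began, along the tool's axes at that moment; what a row does not reach only later rows make up. A row lasts 1/8 s, in which the tool goes at most 62.5 mm and 10.7 degrees, less where a joint would pass 70% of its speed; a pose out of reach is approached as far as the arm can. A call with a number of a shift or a turn outside -1 to 1 is refused whole. A call with a gripper value outside its range is refused whole. The fingers move at their own pace and stop on an object; FORCE is the grip in N (left out, the last holds). Time passes only in rows, so rows that repeat a pose let the fingers close. It gives the time, the measured TCP pose, the force, the opening and the grip force at its end, in the units of the state.
- r.state(): the state, without advancing time (a new reading comes with each control period).
- r.read_camera(name): name is "scene" or "top"; returns the picture (420x560x3 uint8, red, green, blue); there is no depth.
- r.camera_info(name): a dict with "intrinsics" (3x3 intrinsics, pixels), "position" and "orientation" of the camera in the world. Camera axes: x right, y up, looking along -z (the intrinsics and any distortion apply to the point x, -y, -z); pixel columns grow to the right and rows downward; lengths in m; the calibration is good to about 2 mm. A picture is of the moment at which its call begins. camera_info takes no time and is no camera call.
- r.hand_in(): hands the job in; it is judged then, once.
Trained networks look in the newest picture that a camera, given by its name, has taken for a name from the list of things; names that differ only in an ending like _2 or _b are one class to them, and where a whole thing is asked for, a point or a joint stands for the part that bears it (a point fixed in the world has none). Each returns a list of dicts, best first, with "p" (0 to 1); they miss things now and then, are a little off and sometimes report something else, mostly with a low value. They report only what shows in the picture. A call takes as long as a camera call.
- r.cut_out(query, camera): "region" (420x560 bool, what is visible of it) and "point" ([column, row] in pixels, amid what is visible of it).
The state is a dict: "clock": time; "q": joint angles; "qvel": joint speeds; "joint_efforts": joint torques, N m; "eef_pos": TCP position; "tcp_rot": TCP orientation; "wrist_force": force on the tool from outside, world axes, zero at the start; "wrist_torque": the same for the moment, N m; "width": finger opening in m; "finger_force": force on a finger pad.
Only numpy, scipy, OpenCV 4.12 (cv2) and the standard library are available. Lean on these libraries where they do the work, as an engineer would, in place of code of your own. Each camera call takes 0.05 s, during which the arm holds its last target. There are 200 camera calls.

### The job

Three compartments of the red parts chest are packed to the brim, so their flaps cannot move; the fourth is empty and must be opened for refilling. With the fingertips press the grey flaps on their black dots, without forcing any, to find the flap that rocks, then push that flap down fully open to its stop and leave it standing open. Do not lift or shift the chest, leave the things around it alone, and finish with the robot clear of everything.

Things in the scene. Friction and masses are not known exactly. Their poses are not given: they have to be found in the camera images.
- chest: Red parts chest standing loose on the bench, 2 to 3.5 kg plus contents: 140 mm (its x) by 334 mm (its y) by 100 mm high, with four like flaps in a row along y (1 at the +y end) in 104 by 76 mm openings. Origin: centre of its underside; its -x side faces the robot, z up. Rims front and back 18 mm wide, partitions 6 mm. The empty compartment is free down to 15 mm above the bench.
- flap1 (a joint): Tilt of flap 1 of 4 (middle at chest y = +123 mm), rad. 0 = level, as at the start; positive = its robot-side edge goes down into the compartment and its far edge rises; stops at -0.08 and 1.05 (fully open). Hinge friction 0.08 N m (about 2 N at the dot): a free flap stays where it is left. A blocked one gives 1 to 2 mm at the dot, at most 0.06 rad, then is hard.
- flap1_dot (a point): Centre of the flat black dot (20 mm across) on top of flap 1: chest x = -30, y = +123 mm, 99 mm above the bench when level; moves with the flap. Flap: grey, 100 mm (chest x) by 72 mm, 6 mm thick, centred at chest x = 0, swinging on a pin along chest y at chest x = +15 mm, 96 mm above the bench (45 mm from the dot, 65 mm from the robot-side edge).
- flap2 (a joint): Tilt of flap 2 of 4 (middle at chest y = +41 mm), rad. 0 = level, as at the start; positive = its robot-side edge goes down into the compartment and its far edge rises; stops at -0.08 and 1.05 (fully open). Hinge friction 0.08 N m (about 2 N at the dot): a free flap stays where it is left. A blocked one gives 1 to 2 mm at the dot, at most 0.06 rad, then is hard.
- flap2_dot (a point): Centre of the flat black dot (20 mm across) on top of flap 2: chest x = -30, y = +41 mm, 99 mm above the bench when level; moves with the flap. Flap: grey, 100 mm (chest x) by 72 mm, 6 mm thick, centred at chest x = 0, swinging on a pin along chest y at chest x = +15 mm, 96 mm above the bench (45 mm from the dot, 65 mm from the robot-side edge).
- flap3 (a joint): Tilt of flap 3 of 4 (middle at chest y = -41 mm), rad. 0 = level, as at the start; positive = its robot-side edge goes down into the compartment and its far edge rises; stops at -0.08 and 1.05 (fully open). Hinge friction 0.08 N m (about 2 N at the dot): a free flap stays where it is left. A blocked one gives 1 to 2 mm at the dot, at most 0.06 rad, then is hard.
- flap3_dot (a point): Centre of the flat black dot (20 mm across) on top of flap 3: chest x = -30, y = -41 mm, 99 mm above the bench when level; moves with the flap. Flap: grey, 100 mm (chest x) by 72 mm, 6 mm thick, centred at chest x = 0, swinging on a pin along chest y at chest x = +15 mm, 96 mm above the bench (45 mm from the dot, 65 mm from the robot-side edge).
- flap4 (a joint): Tilt of flap 4 of 4 (middle at chest y = -123 mm), rad. 0 = level, as at the start; positive = its robot-side edge goes down into the compartment and its far edge rises; stops at -0.08 and 1.05 (fully open). Hinge friction 0.08 N m (about 2 N at the dot): a free flap stays where it is left. A blocked one gives 1 to 2 mm at the dot, at most 0.06 rad, then is hard.
- flap4_dot (a point): Centre of the flat black dot (20 mm across) on top of flap 4: chest x = -30, y = -123 mm, 99 mm above the bench when level; moves with the flap. Flap: grey, 100 mm (chest x) by 72 mm, 6 mm thick, centred at chest x = 0, swinging on a pin along chest y at chest x = +15 mm, 96 mm above the bench (45 mm from the dot, 65 mm from the robot-side edge).
- battery: Bystander: black tool battery pack, 75 x 110 x 63 mm high, 0.6 kg, standing beyond the chest's -y end. Origin at the centre of its underside.
- jar: Bystander: screw jar with a yellow cap, 60 mm across, 85 mm high, standing beyond the chest's +y end. Origin at the centre of its underside.
- screwdriver: Bystander: screwdriver lying on the bench on the robot's side of the chest, about parallel to it; 200 mm long, 26 mm high. Its x axis is its length, its origin at about mid-length at bench height.
- cup: Bystander: empty black cup, 84 mm across, 80 mm high, standing on the far side of the chest. Origin at the centre of its underside.

How it is judged:
By the outcome, as a careful person would: the job done as asked, in the order asked, and still so for the second after the job is handed in, with the robot touching nothing.
It also fails if it takes over 51 s, if anything falls off the work surface, if the arm or the gripper's body presses on something with over 40 N, if the wrist force passes 120 N, or if a joint passes its speed limit or range.

## Working session

There is one attempt and no reset: what is moved stays moved. The work goes in short steps, Python scripts to look and compute and a shell command to move; the robot and the scene stay as the last step left them, time stands still between calls to the robot, and variables do not carry over. Pictures are saved under pics/ and viewed, at most 10 in all, crops included, and the job is handed in when it is done.

```bash
mkdir -p pics; cat > h.py <<'E'
from rig import r
import numpy as np, cv2
from scipy.spatial.transform import Rotation as R
def cam(n):
    i=r.camera_info(n); o=i["orientation"]
    return np.array(i["intrinsics"]),np.array(i["position"]),R.from_quat([o[1],o[2],o[3],o[0]]).as_matrix(),i
def px2w(n,uv,z):
    K,p,M,_=cam(n); d=np.linalg.inv(K)@[uv[0],uv[1],1]; d=M@[d[0],-d[1],-d[2]]
    return p+d*(z-p[2])/d[2]
def w2px(n,X):
    K,p,M,_=cam(n); c=M.T@(np.array(X)-p); u=K@[c[0],-c[1],-c[2]]; return u[:2]/u[2]
E
python3 - <<'E'
from h import *
for n in("top","scene"):
    im=r.read_camera(n); cv2.imwrite(f"pics/{n}0.png",im[:,:,::-1]); print(cam(n)[3])
for q in("flap1_dot","chest","jar","screwdriver","cup","battery"):
    for d in r.cut_out(q,"top")[:5]: print(q,d["p"],d["point"],d["region"].sum())
print(r.state())
E
```

```text
{'intrinsics': array([[448.096381  ,   0.        , 273.27987309],
       [  0.        , 448.096381  , 208.73053039],
       [  0.        ,   0.        ,   1.        ]]), 'position': array([ 0.48590034, -0.00418291,  0.94591464]), 'orientation': array([-0.69634156, -0.03970013,  0.01842934,  0.71637468])}
{'intrinsics': array([[415.50413811,   0.        , 271.76076629],
       [  0.        , 415.50413811, 209.07283303],
       [  0.        ,   0.        ,   1.        ]]), 'position': array([1.06958481, 0.04924359, 0.67673106]), 'orientation': array([0.63782283, 0.24972826, 0.27103594, 0.67628201])}
flap1_dot 0.77 [212.0, 208.0] 1994
chest 0.7 [272.3, 190.8] 13010
chest 0.53 [249.9, 196.9] 1974
jar 0.96 [155.9, 213.0] 923
jar 0.21 [334.5, 171.9] 2010
cup 0.7 [293.9, 184.7] 1938
cup 0.63 [227.4, 132.5] 1468
battery 0.78 [398.8, 168.1] 2246
{'clock': 0.4, 'q': array([ 1.10308237e+00,  2.64016181e-01,  1.60420333e+00,  2.43325041e-05,
        1.27367363e+00, -3.68976421e-02]), 'qvel': array([ 0.00104714, -0.0020533 , -0.00268778, -0.00039441, -0.00156972,
        0.00025308]), 'joint_efforts': array([-1.76082790e-05, -5.01279116e+01, -3.56591570e+01,  7.28219468e-02,
        2.21061573e-02, -6.47926777e-05]), 'eef_pos': array([0.28184624, 0.61325189, 0.30251737]), 'tcp_rot': array([-4.87702357e-05,  2.13749650e-01,  9.76888461e-01, -1.42580844e-04]), 'wrist_force': array([-0.26241178, -0.36140633, -0.26280376]), 'wrist_torque': array([-0.01828604, -0.05037882,  0.03267853]), 'finger_force': 0.0, 'width': 0.08858179608584947}
```

View pics/top0.png

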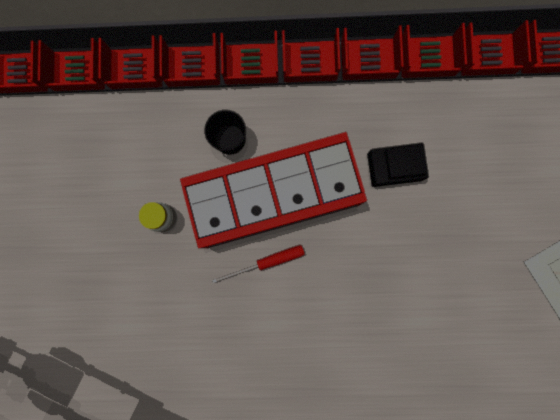

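View pics/scene0.png

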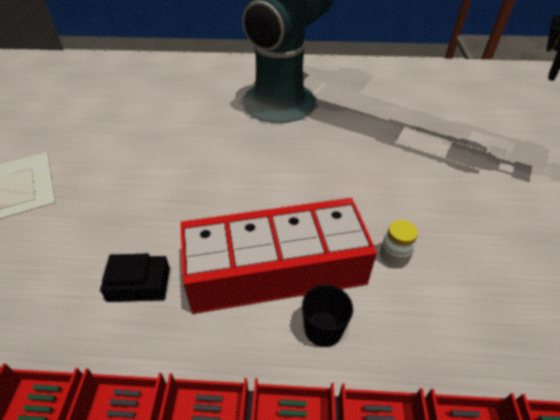

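The top view shows the chest with its four dots at about (214,222), (256,211), (298,199) and (339,187). The jar is at (155,214), the cup at (227,133), the battery at (398,166) and the screwdriver at (260,264). In the scene view the dots are at (336,215), (294,222), (250,228) and (205,234).

```bash
cat > m.py <<'E'
from h import *
T={"top":[(214,222),(256,211),(298,199),(339,187)],"scene":[(336,215),(294,222),(250,228),(205,234)]}
C=np.array([[-.03,y,.099] for y in(.123,.041,-.041,-.123)])
for n in T:
    g=cv2.cvtColor(cv2.imread(f"pics/{n}0.png"),cv2.COLOR_BGR2GRAY); W=[]
    for u,v in T[n]:
        p=g[v-8:v+9,u-8:u+9].astype(float); w=np.clip(85-p,0,None); yy,xx=np.mgrid[v-8:v+9,u-8:u+9]
        w*=np.hypot(yy-v,xx-u)<8
        W.append(px2w(n,((w*xx).sum()/w.sum(),(w*yy).sum()/w.sum()),.099))
    W=np.array(W); print(n,W.round(4).tolist(),np.linalg.norm(np.diff(W,axis=0),axis=1).round(4))
    d=W[0]-W[3]; yaw=np.arctan2(-d[0],d[1]); Rz=R.from_euler("z",yaw).as_matrix()
    o=W.mean(0)-Rz@[-.03,0,.099]; print("yaw",yaw,"origin",o.round(4))
for n,uv,z in(("jar",(153,215),.085),("cup",(226,130),.08),("bat",(398,165),.063)): print(n,px2w("top",uv,z).round(3))
E
python3 m.py
```

```text
top [[0.5345, 0.1332, 0.099], [0.5541, 0.0536, 0.099], [0.5741, -0.0257, 0.099], [0.594, -0.105, 0.099]] [0.0819 0.0819 0.0817]
yaw 0.24493696885879815 origin [ 0.5933  0.0213 -0.    ]
scene [[0.5351, 0.1328, 0.099], [0.5549, 0.053, 0.099], [0.5749, -0.0266, 0.099], [0.5948, -0.1061, 0.099]] [0.0822 0.082  0.082 ]
yaw 0.24474900840909666 origin [ 0.594   0.0205 -0.    ]
jar [0.552 0.255 0.085]
cup [0.716 0.11  0.08 ]
bat [ 0.638 -0.227  0.063]
```

```bash
cat >> h.py <<'E'
O=np.array([.5937,.021]);YAW=.2448
def to(cx,cy,tipz):
    s=r.state(); q=s["tcp_rot"]; M=R.from_quat([q[1],q[2],q[3],q[0]]).as_matrix()
    c,k=np.cos(YAW),np.sin(YAW); t=np.array([O[0]+c*cx-k*cy,O[1]+k*cx+c*cy,tipz+.064])
    a=np.arctan2(M[1,1],M[0,1]); e=YAW+np.pi/2-a
    print("shift",(M.T@(t-s["eef_pos"])/.15).round(4),"turn",round(-e/2,4),"tip",round(s["eef_pos"][2]-.064,4),"F",s["wrist_force"].round(2),"w",s["width"],"t",s["clock"])
E
python3 -m crank '[-0.32,-0.25,0,0,1,-0.64,-0.5,0,0,1,-0.956,-0.733,0,0,1,-0.956,-0.733,0,0,1]' 10
python3 -m crank '[-0.32,-0.25,0,0,1,-0.64,-0.5,0,0,1,-0.956,-0.733,0,0,1,-0.956,-0.733,0,0,1]'
python3 -c "from h import *;to(-.03,.123,.12)"
```

```text
clock: 0.9
eef_pos: [0.3679, 0.4506, 0.303]
tcp_rot: [0.0, 0.216, 0.976, -0.0]
wrist_force: [-0.1, 0.2, 0.2]
width: 0.0505
finger_force: 0.0
clock: 1.4
eef_pos: [0.4521, 0.2919, 0.303]
tcp_rot: [0.0, 0.216, 0.976, 0.0]
wrist_force: [-0.5, -0.5, 0.4]
width: 0.0104
finger_force: 0.0
shift [-0.9459 -0.7279  0.7936] turn -0.3401 tip 0.239 F [-0.55 -0.47  0.42] w 0.010359030543785388 t 1.4
```

```bash
python3 -m crank '[-0.3,-0.24,0.2,-0.09,1,-0.6,-0.48,0.4,-0.18,1,-0.946,-0.728,0.6,-0.27,1,-0.946,-0.728,0.7936,-0.34,1,-0.946,-0.728,0.7936,-0.34,1,-0.946,-0.728,0.7936,-0.34,1]'
python3 -c "from h import *;to(-.03,.123,.101);cv2.imwrite('pics/s1.png',r.read_camera('scene')[:,:,::-1])"
```

```text
clock: 2.15
eef_pos: [0.5342, 0.1371, 0.1845]
tcp_rot: [0.0, -0.124, 0.992, 0.0]
wrist_force: [0.5, 0.5, -0.0]
width: 0.0006
finger_force: 0.0
shift [ 0.0029 -0.0271  0.1299] turn 0.0017 tip 0.1205 F [ 0.54  0.48 -0.03] w 0.0005935632840280235 t 2.15
```

View pics/s1.png

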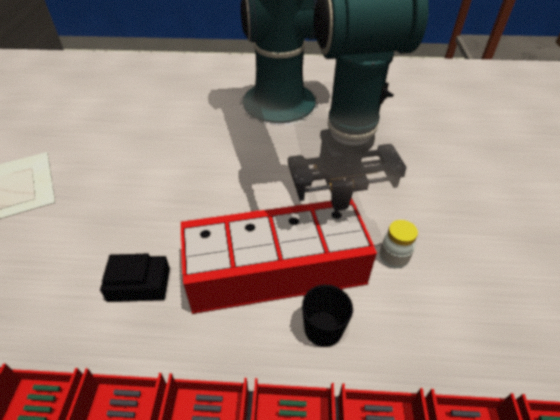

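The scene view shows the closed fingertips just over dot 1 at about (338,212). Now I descend and press in small steps.

```bash
python3 -m crank '[0.003,-0.027,0.05,0,1,0.003,-0.027,0.1,0,1,0.003,-0.027,0.133,0,1,0.003,-0.027,0.133,0,1]' | grep -E "eef|wrist"
for i in 1 2; do python3 -m crank '[0,0,0.01,0,1,0,0,0.01,0,1]'| grep -E "eef|wrist"; done
```

```text
eef_pos: [0.5343, 0.1312, 0.1633]
wrist_force: [1.0, -0.3, 0.3]
eef_pos: [0.5346, 0.1312, 0.1627]
wrist_force: [-1.9, 0.0, 3.9]
eef_pos: [0.5347, 0.1312, 0.1627]
wrist_force: [-5.7, -1.7, 12.9]
```

Flap 1 is hard: 13 N with no motion. I'm lifting and trying flap 2.

```bash
python3 -m crank '[0,0,-0.12,0,1,0,-0.2,-0.14,0,1,0,-0.4,-0.14,0,1,0,-0.547,-0.14,0,1,0,-0.547,-0.1,0,1,0,-0.547,-0.03,0,1,0,-0.547,-0.03,0,1]' | grep -E "eef|wrist"
python3 -c "from h import *;to(-.03,.041,.0985)"
for i in 1 2 ; do python3 -m crank '[0,0,0.01,0,1,0,0,0.01,0,1]'| grep -E "eef|wrist"; done
```

```text
eef_pos: [0.5537, 0.0525, 0.1638]
wrist_force: [-0.1, -0.1, -0.4]
shift [-0.008   0.0052  0.0084] turn 0.0026 tip 0.0998 F [-0.1  -0.14 -0.37] w 0.0007878925195539899 t 4.075
eef_pos: [0.5546, 0.0522, 0.1636]
wrist_force: [-0.5, 0.2, -0.4]
eef_pos: [0.5549, 0.052, 0.1628]
wrist_force: [-1.3, 1.5, 3.4]
```

```bash
for i in 1 2 ; do python3 -m crank '[0,0,0.008,0,1,0,0,0.008,0,1]'| grep -E "eef|wrist"; done
```

```text
eef_pos: [0.555, 0.052, 0.1627]
wrist_force: [-3.3, 1.6, 9.8]
eef_pos: [0.555, 0.052, 0.1627]
wrist_force: [-8.1, 1.4, 16.5]
```

Flap 2 is hard too. On to flap 3.

```bash
python3 -m crank '[0,0,-0.12,0,1,0,-0.2,-0.14,0,1,0,-0.4,-0.14,0,1,0,-0.547,-0.14,0,1,0,-0.547,-0.1,0,1,0,-0.547,-0.03,0,1,0,-0.547,-0.03,0,1]' | grep -E "eef|wrist"
python3 -c "from h import *;to(-.03,-.041,.0985)"
for i in 1 2 ; do python3 -m crank '[0,0,0.01,0,1,0,0,0.01,0,1]'| grep -E "eef|wrist"; done
```

```text
eef_pos: [0.5744, -0.027, 0.1632]
wrist_force: [-0.5, 0.1, 0.2]
shift [-0.0021  0.0059  0.0046] turn 0.0025 tip 0.0992 F [-0.47  0.12  0.18] w 0.0004456446463637278 t 5.95
eef_pos: [0.5745, -0.027, 0.1628]
wrist_force: [-2.7, 1.0, 3.5]
eef_pos: [0.5746, -0.027, 0.1627]
wrist_force: [-6.7, 1.7, 11.0]
```

Flap 3 is hard (11 N). Next, flap 4.

```bash
python3 -m crank '[0,0,-0.12,0,1,0,-0.2,-0.14,0,1,0,-0.4,-0.14,0,1,0,-0.547,-0.14,0,1,0,-0.547,-0.1,0,1,0,-0.547,-0.02,0,1,0,-0.547,-0.02,0,1]' | grep -E "eef|wrist"
python3 -c "from h import *;to(-.03,-.123,.0985)"
for i in 1 2 ; do python3 -m crank '[0,0,0.01,0,1,0,0,0.01,0,1]'| grep -E "eef|wrist"; done
```

```text
eef_pos: [0.5941, -0.1063, 0.1625]
wrist_force: [0.0, -0.1, -0.2]
shift [-0.0033  0.0037 -0.0002] turn 0.0026 tip 0.0985 F [ 0.01 -0.06 -0.19] w 0.00047054790473304947 t 7.325
eef_pos: [0.5951, -0.1069, 0.1627]
wrist_force: [-0.5, -0.8, 0.3]
eef_pos: [0.5954, -0.1072, 0.1616]
wrist_force: [-0.3, -0.2, 0.8]
```

```bash
for i in 1 2 3; do python3 -m crank '[0,0,0.01,0,1,0,0,0.01,0,1]'| grep -E "eef|wrist"; done
```

```text
eef_pos: [0.5954, -0.1073, 0.16]
wrist_force: [0.4, 1.4, 0.2]
eef_pos: [0.5954, -0.1073, 0.1583]
wrist_force: [-0.7, -0.3, 2.1]
eef_pos: [0.5954, -0.1074, 0.1568]
wrist_force: [1.2, 0.6, 0.7]
```

Flap 4 rocks, moving 6 mm with about 2 N. I'm shifting toward the pin to clear the rising far edge, then pushing it down.

```bash
python3 -m crank '[0,0,-0.04,0,1,-0.093,0.005,-0.04,0,1,-0.093,0.005,0.04,0,1,-0.093,0.005,0.09,0,1,-0.093,0.005,0.13,0,1,-0.093,0.005,0.15,0,1,-0.093,0.005,0.15,0,1]' | grep -E "eef|wrist"
python3 -c "from h import *;to(-.016,-.123,.0636)"
```

```text
eef_pos: [0.6081, -0.1031, 0.1335]
wrist_force: [-1.2, -0.7, 0.5]
shift [-0.0011  0.0056  0.039 ] turn 0.0022 tip 0.0695 F [-1.2  -0.75  0.46] w 0.000586424051477911 t 9.45
```

```bash
python3 -m crank '[0,0,0.02,0,1,0,0,0.02,0,1]' | grep -E "eef|wrist"; for i in 1 2 3; do python3 -m crank '[0,0,0.01,0,1,0,0,0.01,0,1]'| grep -E "eef|wrist"; done
python3 -c "from h import *;to(-.016,-.123,.0636);cv2.imwrite('pics/s2.png',r.read_camera('scene')[:,:,::-1])"
```

```text
eef_pos: [0.6084, -0.1031, 0.131]
wrist_force: [-0.3, -0.2, 1.2]
eef_pos: [0.6086, -0.1032, 0.1298]
wrist_force: [-0.4, -0.0, 1.4]
eef_pos: [0.6086, -0.1031, 0.1282]
wrist_force: [-1.3, -0.8, 1.5]
eef_pos: [0.6085, -0.1033, 0.1271]
wrist_force: [-2.6, -0.9, 4.7]
shift [ 0.0013  0.0077 -0.003 ] turn 0.0023 tip 0.0631 F [-2.59 -0.91  4.73] w 0.0004941068684520729 t 10.45
```

View pics/s2.png

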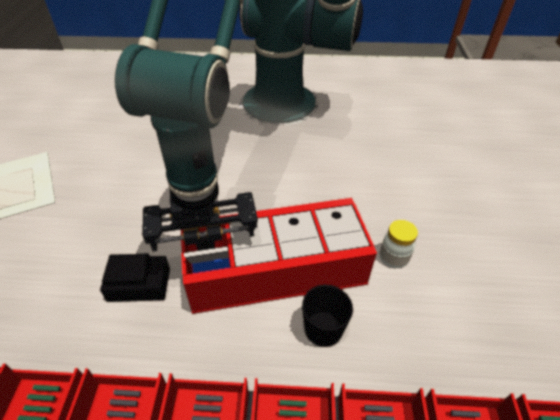

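The scene view shows flap 4 tilted, its underside raised at about (207,258), and the gripper clear of the neighbours. The force starts rising at the predicted stop height, so I'll confirm that.

```bash
for i in 1 2; do python3 -m crank '[0,0,0.008,0,1,0,0,0.008,0,1]'| grep -E "eef|wrist"; done
```

```text
eef_pos: [0.6085, -0.1034, 0.1265]
wrist_force: [-4.7, -0.2, 8.5]
eef_pos: [0.6085, -0.1034, 0.1259]
wrist_force: [-6.0, -0.5, 11.4]
```

```bash
python3 -m crank '[0.02,0,-0.2,0,1,0.02,0,-0.4,0,1,0.02,0,-0.8,0,1,0.1,0,-1,0,1,0.5,0,-1,0,1,0.9,0,-1,0,1,0.9,0,-1,0,1]' | grep -E "eef|wrist"
python3 -m crank '[0.3,0,-0.2,0,1,0.6,0,-0.2,0,1,0.6,0,-0.2,0,1]' | grep -E "eef|wrist"
python3 - <<'E'
from h import *
a=r.read_camera('top')[:,:,::-1]; b=r.read_camera('scene')[:,:,::-1]
cv2.imwrite('pics/f.png',np.hstack([cv2.resize(a[110:260,140:440],None,fx=1.3,fy=1.3),]) )
c=np.vstack([cv2.resize(a[110:260,140:440],(600,300)),cv2.resize(b[190:340,90:390],(600,300))]); cv2.imwrite('pics/f2.png',c)
cx,s=np.cos(YAW),np.sin(YAW)
def W(x,y,z): return [O[0]+cx*x-s*y,O[1]+s*x+cx*y,z]
for th in(.8,.9,1.,1.05,1.1):
    T=[.015+.035*np.cos(th)-.003*np.sin(th)*k for k in(1,-1)]; Z=[.096+.035*np.sin(th)+.003*np.cos(th)*k for k in(1,-1)]
    u=[w2px('scene',W(T[j],-.123,Z[j])) for j in(0,1)]; v=[w2px('top',W(T[j],-.123,Z[j])) for j in(0,1)]
    print(th,"f2 scene",[((p-[90,190])*2+[0,300]).round(1).tolist() for p in u],"top",[((p-[140,110])*2).round(1).tolist() for p in v])
E
```

```text
eef_pos: [0.4739, -0.1364, 0.2729]
wrist_force: [-0.1, 0.1, 0.9]
eef_pos: [0.3899, -0.159, 0.3048]
wrist_force: [0.6, 0.0, 0.5]
0.8 f2 scene [[232.7, 429.2], [233.7, 436.4]] top [[380.8, 80.6], [379.1, 77.2]]
0.9 f2 scene [[232.2, 425.0], [233.1, 432.2]] top [[381.9, 83.1], [380.1, 79.1]]
1.0 f2 scene [[231.6, 420.9], [232.6, 428.0]] top [[383.0, 85.8], [381.2, 81.3]]
1.05 f2 scene [[231.4, 418.8], [232.3, 425.9]] top [[383.6, 87.2], [381.7, 82.5]]
1.1 f2 scene [[231.1, 416.8], [232.0, 423.8]] top [[384.1, 88.7], [382.2, 83.8]]
```

View pics/f2.png

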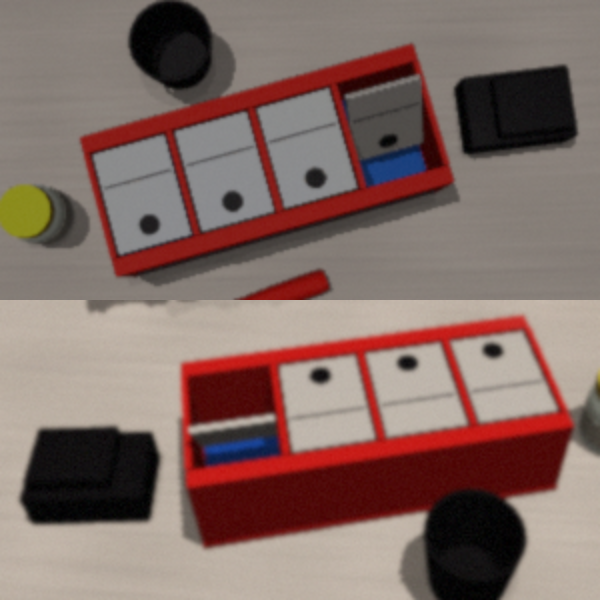

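The pictures show flap 4 standing open, with its dot at about (388,140) in the top crop and its raised edge at row 420–428 in the scene crop. The other three are level, and the things around the chest haven't moved. I'll check the angle more exactly.

```bash
python3 - <<'E'
from h import *
a=r.read_camera('top').mean(2); b=r.read_camera('scene').mean(2)
cx,s=np.cos(YAW),np.sin(YAW)
def W(x,y,z): return [O[0]+cx*x-s*y,O[1]+s*x+cx*y,z]
p=a[172:190,324:344]; w=np.clip(45-p,0,None); yy,xx=np.mgrid[172:190,324:344]; w*=np.hypot(yy-180,xx-334)<6
print("dot",(w*xx).sum()/w.sum(),(w*yy).sum()/w.sum())
for th in(.9,.95,1.,1.05,1.1):
    c,k=np.cos(th),np.sin(th)
    f=lambda u,n:W(.015+u*c-n*k,-.123,.096+u*k+n*c)
    print(th,w2px('top',f(-.045,.003)).round(2),[w2px('scene',f(.035,n)).round(2).tolist() for n in(.003,-.003)])
print(b[246:258,116].round().tolist())
E
```

```text
dot 333.6641134751773 180.03602836879432
0.9 [334.91 181.96] [[206.08, 252.51], [206.57, 256.1]]
0.95 [334.59 181.24] [[205.94, 251.46], [206.43, 255.05]]
1.0 [334.27 180.49] [[205.81, 250.43], [206.28, 254.0]]
1.05 [333.94 179.7 ] [[205.68, 249.4], [206.14, 252.95]]
1.1 [333.61 178.87] [[205.56, 248.39], [206.0, 251.9]]
[175.0, 174.0, 175.0, 175.0, 174.0, 176.0, 166.0, 137.0, 92.0, 44.0, 20.0, 17.0]
```

```bash
python3 - <<'E'
from h import *
b=np.mean([r.read_camera('scene').mean(2) for _ in range(3)],0)
print(b[244:262,205:208].mean(1).round().tolist())
s=r.state();print(s["clock"],s["wrist_force"],s["eef_pos"])
E
```

```text
[31.0, 31.0, 32.0, 33.0, 47.0, 87.0, 142.0, 174.0, 173.0, 138.0, 86.0, 51.0, 45.0, 44.0, 44.0, 47.0, 57.0, 68.0]
12.6 [ 0.44630379 -0.60595344 -0.62100758] [ 0.39142159 -0.15843416  0.30416139]
```

```bash
python3 -c "from rig import r;print(r.hand_in())"
```

```text
the job is handed in; nothing more can be done
None
```

Flap 4 was the one that rocked. It now stands open at its stop (about 1.03–1.05 rad in the pictures); flaps 1–3 were hard at 11–17 N, nothing around the chest shows as moved, and the job is handed in with the robot clear.

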